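# Key and seat the honey pot lid

## Task

Close the honey pot on the market stall: with a fingertip push the dark stud on the raised white lid round until the notch in the lid's rim is over the pin on the pot's red ear, then press the lid straight down on its black middle pad until it is fully home on the pin, and take the hand away. Only push and press: do not pinch or lift the lid or its stud, and leave the jars, candles and cup standing where they are.

Things in the scene. Friction and masses are not known exactly. Their poses are not given: they have to be found in the camera images.
- pot_axis (a point): Steel honey pot, 148 mm across, fixed to the table: the point on its upright axis at its top rim, 95 mm above the table. The lid turns freely either way round, without end stops, about this axis, and is held to it.
- pin_tip (a point): Tip of the fixed brass locating pin: 8 mm thick, round-topped, standing 11 mm up from the pot's rim, 74 mm from the pot's axis. It stands on a red ear that sticks out 104 mm from the axis (22 mm wide), so the ear is seen from above beyond the lid; the pin itself is under the raised lid until the notch comes over it.
- lid_notch (a point): Middle of the open notch in the rim of the white ceramic lid (160 mm across, 8 mm thick), on its top face, 74 mm from the axis. The notch is 15.5 mm wide here, its floor 60 mm from the axis; it may be 3.5 mm off over the pin. A thin red line on the lid points to it. At the start it is 0.8 rad or more from the pin, the lid's top is 115 mm above the table, its underside 1 mm above the pin's tip.
- stud: Dark round wooden stud fixed upright on the lid, 18 mm across, 28 mm tall, 50 mm from the axis, exactly opposite the notch; origin at the centre of its foot on the lid's top face. Pushing its side with about 2 N turns the lid; the lid stops where it is left.
- lid_middle (a point): Centre of the lid's top face, under the flat black rubber pressing pad (44 mm across, 2 mm high); goes down with the lid.
- lid_press (a joint): How far the lid has gone down from its raised start, in m: 0 = raised as at the start, 0.012 = fully home (end stop); negative = lifted. A tight seal holds it at any height; it takes about 6 N downwards to move it. Away from the notch the pin stops it, a little springily, after 0.001 (light press) to 0.003 (15 N).
- jar_left_mid (a point): Bystander: honey jar, golden honey, black cap, 68 mm across, 85 mm tall, standing beside the pot; the point at its centre, 42 mm above its foot.
- jar_right_mid (a point): Bystander: honey jar, dark honey, black cap, 68 mm across, 85 mm tall, standing beside the pot; the point at its centre, 42 mm above its foot.
- tree_candle_mid (a point): Bystander: yellow beeswax candle shaped as a fir tree, 60 mm across, 110 mm tall; the point at its centre, 55 mm above its foot.
- pine_candle_mid (a point): Bystander: smaller yellow beeswax fir-tree candle, 52 mm across, 80 mm tall; the point at its centre, 40 mm above its foot.
- small_jar_mid (a point): Bystander: small honey jar, black cap, 50 mm across, 55 mm tall; the point at its centre, 27 mm above its foot.
- cup_mid (a point): Bystander: white tasting cup, open at the top, 68 mm across, 70 mm tall; the point at its centre, 35 mm above its foot.

How it is judged:
At the end, for the whole second after the job is handed in: The lid has gone down at least 10.5 of its 12 mm, the notch's middle is within 6 mm of the pin as seen from above, and the lid is at rest (value of joint lid_press above 0.0105 m and horizontal distance between lid_notch and pin_tip below 0.006 m and linear speed of stud below 0.01 m/s); the robot touches nothing.
It fails at once if the lid is lifted (value of joint lid_press below -0.004 m).
It fails at once if the stud is pinched or forced (more than 32 N on it from the fingers) (contact force between the fingers and stud above 32 N).
It fails at once if a jar, candle or cup is moved by more than 20 mm, lifted or knocked over (distance of any of jar_left_mid, jar_right_mid, tree_candle_mid, pine_candle_mid, small_jar_mid, cup_mid from where it was at the start of the episode above 0.02 m).
It also fails if it takes over 64 s, if anything falls off the work surface, if the arm or the gripper's body presses on something with over 40 N, if the wrist force passes 120 N, or if a joint passes its speed limit or range.

## Robot

A 6-joint arm with a two-finger parallel gripper is mounted at the origin on the work surface. World frame = base frame: x ahead of the robot, y to its left, z up, the work surface at z = 0. Lengths are in m, angles in rad, forces in N, time in s.
With the tool pointing down it reaches from about 0.325 to 0.875 m from the base axis. Payload 4.4 kg.
Tool frame: the origin (TCP) lies midway between the tips of the shut fingers; the grasp point (between the pads) lies 19 mm behind it; z points along the fingers, y is the line along which they close (so a half turn about z gives the same grasp; the last joint's range is limited). The gripper opens to 85 mm and grips with 20 to 120 N. Pads are 22 mm wide; open, the fingers measure 114 mm over their backs; the gripper's body (76 mm by 85 mm) begins 54 mm behind the grasp point. The pads swing forward as they close: fully open they stand 13 mm farther back than shut.
Start: joints at [1.196, 0.207, 1.542, -0, 1.393, -0.15], TCP at [0.128, 0.561, 0.231] pointing down, gripper open.
Joint ranges: [-2.73, 2.73], [-0.86, 2.22], [0.23, 2.46], [-1.11, 4.25], [0.08, 2.63], [-2.82, 2.82]. Speed limits (rad/s): [2.79, 2.79, 3.14, 3.14, 3.14, 3.14].

## Interface

Orientations are given as a unit quaternion [w, x, y, z].
In Python, from rig import arm gives the robot as it stands.
- The arm moves only by the shell command python3 -m handwheel 'ROWS' [OPENING] [FORCE]. ROWS is JSON, a list of rows, each a list of 2 entries, a list of its own where there are three numbers: the shift along the tool's x, y, z in cm, then the turn, a rotation vector about the tool's x, y, z in degrees. A call has 1 to 10 rows; each row shifts and turns the commanded pose from where the row before left it, along the tool's axes as they then stand; what a row does not reach is not made up. A row lasts 1/10 s, in which the tool goes at most 50 mm and 8.59 degrees, less where a joint would pass 70% of its speed; a pose out of reach is approached as far as the arm can. A call with a gripper value outside its range is refused whole. OPENING is the finger opening in cm, from 0 to 8.54, set as the call begins (- or left out, the last holds). The fingers move at their own pace and stop on an object; FORCE is the grip in N (left out, the last holds). Time passes only in rows, so rows that do not move let the fingers close. It gives the time, the measured TCP pose, the force, the opening and the grip force at its end, in the units of the state.
- arm.sense(): the state, without advancing time (a new reading comes with each control period).
- arm.capture(name): name is "side" or "top" or "wrist"; returns (picture, depth): 384x512x3 uint8, red, green, blue; 384x512 float32, m along the optical axis (not along the pixel's ray), 0 where there is no reading.
- arm.camera_params(name): a dict with "fov_y" (degrees; the focal length in pixels is half the picture's height over the tangent of half this angle, whatever the lens; pixels are square), "cx", "cy" (the principal point, pixels), "world_to_cam" (4x4, takes a point from world to camera coordinates); the wrist camera has in their place "mount" (4x4, takes a point from camera to tool coordinates, whose origin is the TCP and whose axes are the flange's). Camera axes: x right, y down, z forward; pixel columns grow to the right and rows downward; lengths in m; the calibration is good to about 2 mm. A picture is of the moment at which its call begins: read the wrist's pose just before it. camera_params takes no time and is no camera call.
- arm.sign_off(): hands the job in; it is judged then, once.
The state is a dict: "time": time; "joint_pos": joint angles; "joint_velocities": joint speeds; "joint_efforts": joint torques, N m; "position": TCP position; "orientation": TCP orientation; "contact_force": force on the tool from outside, world axes, zero at the start; "ft_torque": the same for the moment, N m; "grip_width": finger opening in m; "gripper_force": force on a finger pad.
Only numpy, scipy, OpenCV 4.12 (cv2) and the standard library are available. Lean on these libraries where they do the work, as an engineer would, in place of code of your own. Each camera call takes 0.05 s, during which the arm holds its last target. There are 200 camera calls.

## Working session

There is one attempt and no reset: what is moved stays moved. The work goes in short steps, Python scripts to look and compute and a shell command to move; the robot and the scene stay as the last step left them, time stands still between calls to the robot, and variables do not carry over. Pictures are saved under pics/ and viewed, at most 10 in all, crops included, and the job is handed in when it is done.

```bash
mkdir -p pics; cat > h.py <<'E'
import numpy as np, cv2
from rig import arm
def cap(n,f=None):
    s=arm.sense(); im,d=arm.capture(n); p=arm.camera_params(n)
    if f: cv2.imwrite('pics/'+f,im[:,:,::-1])
    return im,d,p,s
def pts(d,p):
    f=d.shape[0]/2/np.tan(np.radians(p['fov_y'])/2)
    v,u=np.mgrid[:d.shape[0],:d.shape[1]]
    c=np.stack([(u-p['cx'])/f*d,(v-p['cy'])/f*d,d],-1)
    T=np.linalg.inv(np.array(p['world_to_cam']))
    return c@T[:3,:3].T+T[:3,3]
E
python3 - <<'E'
from h import *
im,d,p,s=cap('top','t1.png'); np.savez('t1.npz',im=im,P=pts(d,p),d=d)
print(p,s)
cap('side','s1.png')
E
```

```text
{'fov_y': 51.44308562384347, 'cx': 255.98968416744984, 'cy': 193.008383405349, 'world_to_cam': array([[-6.74498687e-04, -9.99995039e-01,  3.07687430e-03,
         7.65479841e-03],
       [-9.98047167e-01,  4.80993217e-04, -6.24629588e-02,
         5.45692245e-01],
       [ 6.24611689e-02, -3.11299686e-03, -9.98042540e-01,
         1.40599706e+00],
       [ 0.00000000e+00,  0.00000000e+00,  0.00000000e+00,
         1.00000000e+00]])} {'time': 0.0, 'joint_pos': array([ 1.19547920e+00,  2.07450855e-01,  1.54296283e+00, -2.33449437e-06,
        1.39347868e+00, -1.50520526e-01]), 'joint_velocities': array([ 0.0002258 , -0.00036239,  0.00034858, -0.00023342, -0.00089883,
       -0.00100107]), 'joint_efforts': array([ 2.93228932e-04, -3.83024848e+01, -2.91602808e+01, -1.74614634e-04,
        1.02207880e-02, -1.28526557e-05]), 'position': array([0.12791569, 0.55981745, 0.23010402]), 'orientation': array([-2.97738394e-04,  1.12161507e-01,  9.93689325e-01, -1.11063975e-03]), 'contact_force': array([ 0.008952  ,  0.25484174, -0.69445202]), 'ft_torque': array([0.01061701, 0.02407294, 0.00409263]), 'gripper_force': 0.0, 'grip_width': 0.08548514642819227}
```

View pics/t1.png

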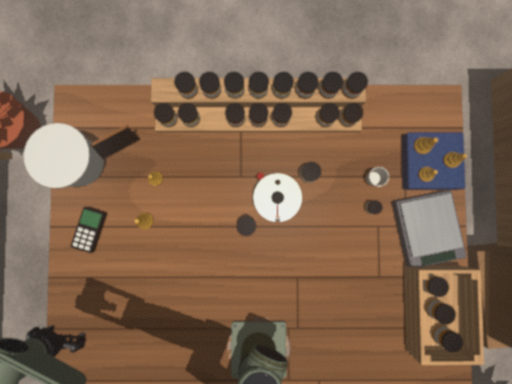

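View pics/s1.png

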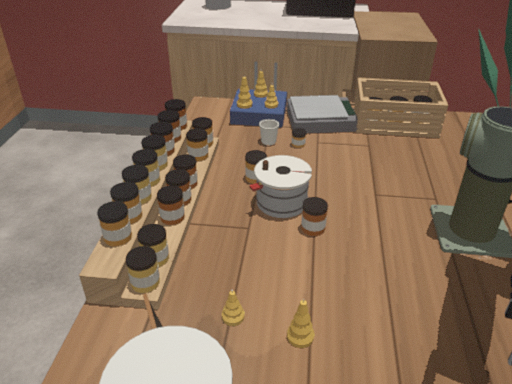

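The top view shows the lid at about (277,197), the stud at (277,182), the notch at (277,220) and the red ear at (259,176). One jar is at (310,171) and the other at (246,225). I'll measure these next.

```bash
python3 - <<'E'
from h import *
z=np.load('t1.npz'); im=z['im'].astype(int);P=z['P']
w=slice(160,245),slice(225,335)
X=P[w];I=im[w]
lid=(abs(X[...,2]-.116)<.01)
c,r=cv2.minEnclosingCircle(X[lid][:,:2].astype(np.float32)); print('lid',c,r,np.median(X[lid],0))
red=(I[...,0]>1.8*I[...,1])&(I[...,0]>90)&(I[...,2]<80)&(I[...,0]>2.2*I[...,2])
n,l,st,ce=cv2.connectedComponentsWithStats(red.astype(np.uint8))
for k in range(1,n):
    if st[k,4]>2: print(st[k],ce[k]+[225,160],np.median(X[l==k],0))
for u,v in [(277,181),(310,171),(246,225),(376,177),(373,207),(155,178),(145,220)]: print(u,v,P[v,u])
E
```

```text
lid (0.5243147015571594, -0.061191376298666) 0.08022935688495636 [ 0.52293862 -0.06173683  0.11656495]
[31 12  8  7 35] [259.51428571 175.11428571] [ 0.6017027  -0.00597517  0.09611394]
277 181 [ 0.57680187 -0.06067236  0.14524878]
310 171 [ 0.61632408 -0.17648771  0.087444  ]
246 225 [0.43307422 0.04137216 0.08686982]
376 177 [ 0.60369932 -0.42488086  0.00982337]
373 207 [ 0.49436044 -0.39738401  0.05909968]
155 178 [0.59617751 0.35978801 0.05154308]
145 220 [0.45000566 0.39109639 0.05559219]
```

```bash
python3 -m handwheel '[[[-3.2,-3.2,-0.5],[0,0,0]],[[-3.2,-3.2,-0.5],[0,0,0]],[[-3.2,-3.2,-0.5],[0,0,0]],[[-3.2,-3.2,-0.5],[0,0,0]],[[-3.2,-3.2,-0.5],[0,0,0]],[[-3.2,-3.2,-0.5],[0,0,0]],[[-3.2,-3.2,-0.5],[0,0,0]],[[-3.2,-3.2,-0.5],[0,0,0]]]' 0 30; python3 -m handwheel '[[[-3.2,-3.2,-0.5],[0,0,8]],[[-3.2,-3.2,-0.5],[0,0,8]],[[-3.2,-3.2,-0.5],[0,0,0]],[[0,0,0],[0,0,0]]]'; python3 - <<'E'
from h import *
im,d,p,s=cap('wrist','w1.png'); print(p,s['position'],s['orientation'],s['joint_pos'],s['grip_width'],s['contact_force'])
E
```

```text
time: 0.9
position: [0.3209, 0.2522, 0.2712]
orientation: [-0.0, 0.112, 0.994, -0.0]
contact_force: [1.2, -0.3, -0.3]
grip_width: 0.0002
gripper_force: 0.0
time: 1.3
position: [0.3775, 0.1262, 0.2867]
orientation: [0.001, 0.254, 0.967, -0.001]
contact_force: [0.0, 1.0, 0.1]
grip_width: -0.0
gripper_force: 0.0
{'fov_y': 67.2490869673392, 'cx': 254.65599818287905, 'cy': 189.65171038235616, 'mount': array([[ 2.18919837e-05, -9.59663196e-01, -2.81152182e-01,
         7.23049063e-02],
       [ 9.99999799e-01, -1.57211731e-04,  6.14479638e-04,
         8.79194069e-05],
       [-6.33893915e-04, -2.81152139e-01,  9.59663000e-01,
        -1.42965328e-01],
       [ 0.00000000e+00,  0.00000000e+00,  0.00000000e+00,
         1.00000000e+00]])} [0.37752601 0.1261866  0.28672079] [ 9.93297804e-04  2.53699578e-01  9.67282198e-01 -8.28734608e-04] [ 0.10612314 -0.23284072  1.86123104 -0.0022583   1.51193304 -0.95153521] -3.756563535182919e-05 [0.04328625 1.01665252 0.08297855]
```

View pics/w1.png

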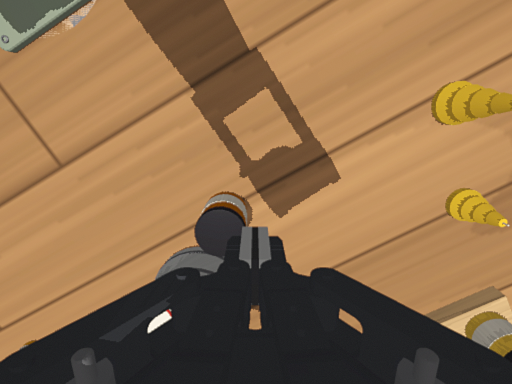

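The jar hides the pot in this view, since the camera looks along tool +x. I'll move past the pot and yaw so that it comes into the picture.

```bash
python3 -m handwheel '[[[-3.9,-2.2,-0.35],[0,0,0]],[[-3.9,-2.2,-0.35],[0,0,0]],[[-3.9,-2.2,-0.35],[0,0,0]],[[-3.9,-2.2,-0.35],[0,0,0]],[[-3.9,-2.2,-0.35],[0,0,0]],[[-3.9,-2.2,-0.35],[0,0,0]],[[-3.9,-2.2,-0.35],[0,0,0]],[[0,0,0],[0,0,8.4]],[[0,0,0],[0,0,8.4]],[[0,0,0],[0,0,8.4]]]'; python3 -m handwheel '[[[0,0,0],[0,0,8.4]],[[0,0,0],[0,0,8.4]],[[0,0,0],[0,0,8.4]],[[0,0,0],[0,0,0]],[[0,0,0],[0,0,0]]]'
cat >> h.py <<'E'
from scipy.spatial.transform import Rotation as R
def wrist(f=None):
    im,d,p,s=cap('wrist',f)
    T=np.eye(4);q=s['orientation'];T[:3,:3]=R.from_quat([q[1],q[2],q[3],q[0]]).as_matrix();T[:3,3]=s['position']
    p['world_to_cam']=np.linalg.inv(T@p['mount'])
    return im,d,pts(d,p),s
E
python3 - <<'E'
from h import *
im,d,P,s=wrist('w2.png'); np.savez('w2.npz',im=im,P=P); print(s['position'],s['joint_pos'],T:=s['orientation'])
E
```

```text
time: 2.35
position: [0.5407, -0.1343, 0.3096]
orientation: [-0.001, 0.457, 0.89, 0.0]
contact_force: [-0.0, 0.2, 0.9]
grip_width: -0.0
gripper_force: 0.0
time: 2.85
position: [0.5406, -0.1345, 0.3102]
orientation: [-0.001, 0.636, 0.772, -0.0]
contact_force: [0.1, -0.3, 0.2]
grip_width: 0.0001
gripper_force: 0.0
[ 0.54056431 -0.13447117  0.3102352 ] [-3.99357022e-01  1.18792727e-01  1.48042286e+00  3.02911905e-04
  1.54343463e+00 -5.91397817e-01] [-5.49990831e-04  6.36060326e-01  7.71639138e-01 -6.14146584e-06]
```

View pics/w2.png

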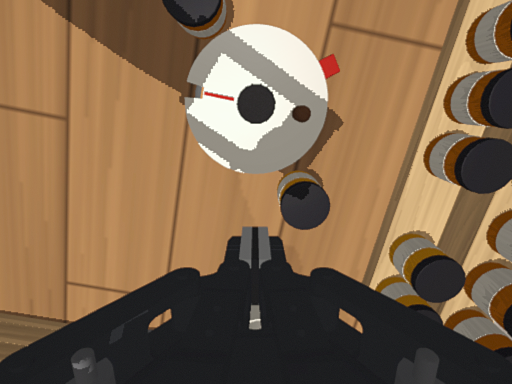

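The lid fills the area around (257,100). The pad is at (256,103), the stud at (301,114), the notch at (196,91), and the red ear at (330,67).

```bash
cat > meas.py <<'E'
from h import *
def meas(im,P,c0=(.524,-.061),zl=.115):
    im=im.astype(int); I=im; rr=np.hypot(P[...,0]-c0[0],P[...,1]-c0[1])
    Z=P[...,2]
    lid=(abs(Z-zl)<.006)&(rr<.1)&(im.min(-1)>60)
    # circle fit with edge points of the hull
    h=cv2.convexHull(P[lid][:,:2].astype(np.float32))[:,0]
    ang=np.arctan2(*(h-c0).T[::-1])
    c,r=cv2.minEnclosingCircle(h); c=np.array(c)
    dark=(im.max(-1)<70)&(abs(Z-zl)<.006)&(np.hypot(P[...,0]-c[0],P[...,1]-c[1])<.032)
    pad=P[dark].mean(0)
    st=(Z>zl+.02)&(Z<zl+.035)&(rr<.075); stud=P[st].mean(0) if st.any() else np.full(3,np.nan)
    red=(I[...,0]>120)&(I[...,0]>2*I[...,1])&(I[...,0]>2*I[...,2])
    ear=P[red&(rr>.082)&(rr<.112)]; line=P[red&(rr<.08)&(abs(Z-zl)<.006)]
    print('lid',c,r,np.median(Z[lid]),'pad',pad,'stud',stud,st.sum())
    out={}
    for nm,q in(('ear',ear),('line',line),('stud',P[st])):
        v=q[:,:2].mean(0)-pad[:2]; print(nm,len(q),v,np.hypot(*v),np.degrees(np.arctan2(v[1],v[0])),q[:,2].mean())
E
python3 - <<'E'
from meas import *
z=np.load('w2.npz'); meas(z['im'],z['P'])
E
```

```text
lid [ 0.52692908 -0.06182278] 0.08032321184873581 0.11531014458903346 pad [ 0.52709066 -0.06176213  0.11732381] stud [ 0.57613555 -0.06215905  0.14201939] 231
ear 316 [0.07487245 0.05733482] 0.0943035805426029 37.44368760775059 0.09522773141641629
line 80 [-0.0418711   0.00038884] 0.04187290281301053 179.46793928817542 0.11592243735607899
stud 231 [ 0.04904488 -0.00039692] 0.049046489799612625 -0.46368559881075616 0.14201938627096208
```

```bash
python3 -m handwheel '[[[3.15,1.62,0],[0,0,0]],[[3.15,1.62,0],[0,0,0]],[[3.15,1.62,0],[0,0,0]],[[0,0,4.6],[0,0,0]],[[0,0,4.6],[0,0,0]],[[0,0,4.6],[0,0,0]],[[0,0,2.3],[0,0,0]],[[0,0,1.2],[0,0,0]],[[0,0,1.0],[0,0,0]],[[0,0,0],[0,0,0]]]'; python3 -m handwheel '[[[0,0,0],[0,0,0]]]'
```

```text
time: 3.9
position: [0.5707, -0.0339, 0.1275]
orientation: [-0.0, 0.638, 0.77, -0.0]
contact_force: [-0.2, -0.1, -0.1]
grip_width: -0.0
gripper_force: 0.0
time: 4.0
position: [0.5719, -0.0343, 0.1293]
orientation: [0.001, 0.638, 0.77, 0.001]
contact_force: [-0.5, 0.1, 0.4]
grip_width: -0.0002
gripper_force: 0.0
```

```bash
python3 -m handwheel '[[[-0.4,0,0.3],[0,0,0]],[[-0.4,0,0],[0,0,0]],[[-0.2,0,0],[0,0,0]],[[-0.34,0.06,0],[0,0,4]],[[-0.34,0.06,0],[0,0,4]],[[-0.34,0.06,0],[0,0,4]],[[-0.34,0.06,0],[0,0,4]],[[-0.34,0.06,0],[0,0,4]]]'; python3 -m handwheel '[[[-0.34,0.06,0],[0,0,4]],[[-0.34,0.06,0],[0,0,4]],[[-0.34,0.06,0],[0,0,4]],[[-0.34,0.06,0],[0,0,4]],[[-0.34,0.06,0],[0,0,4]],[[0,0,0],[0,0,0]],[[0,0,0],[0,0,0]]]'
python3 - <<'E'
from h import *
s=arm.sense();v=s['position'][:2]-[.527,-.062];print(np.hypot(*v),np.degrees(np.arctan2(v[1],v[0])))
im,d,p,_=cap('top');np.savez('t2.npz',im=im,P=pts(d,p))
cap('side','s2.png')
E
```

```text
time: 4.8
position: [0.5768, -0.0604, 0.1255]
orientation: [0.0, 0.763, 0.646, 0.001]
contact_force: [-0.8, 0.7, 1.4]
grip_width: -0.0003
gripper_force: 1.0
time: 5.5
position: [0.5744, -0.0779, 0.1251]
orientation: [0.0, 0.863, 0.506, 0.0]
contact_force: [0.2, 0.2, -0.1]
grip_width: 0.0001
gripper_force: 0.1
0.04996599963590389 -18.560511315663152
```

View pics/s2.png

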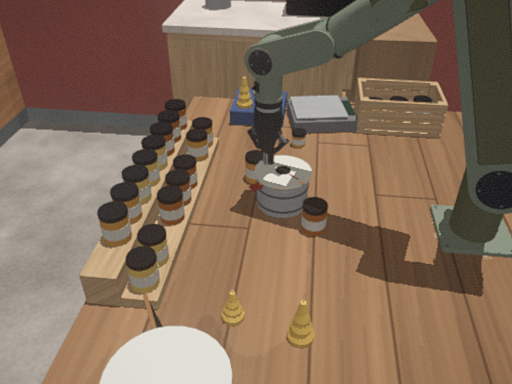

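The lid is turning: the red line, near (295,177), has swung. I'll continue along the arc.

```bash
python3 -m handwheel '[[[-0.34,0.06,0],[0,0,4]],[[-0.34,0.06,0],[0,0,4]],[[-0.34,0.06,0],[0,0,4]],[[-0.34,0.06,0],[0,0,4]],[[-0.34,0.06,0],[0,0,4]],[[-0.34,0.06,0],[0,0,4]],[[-0.34,0.06,0],[0,0,4]],[[-0.34,0.06,0],[0,0,4]],[[-0.34,0.06,0],[0,0,4]],[[-0.34,0.06,0],[0,0,4]]]'; python3 -m handwheel '[[[-0.34,0.06,0],[0,0,4]],[[-0.34,0.06,0],[0,0,4]],[[-0.34,0.06,0],[0,0,4]],[[-0.34,0.06,0],[0,0,4]],[[-0.34,0.06,0],[0,0,4]],[[-0.34,0.06,0],[0,0,4]],[[-0.34,0.06,0],[0,0,4]],[[-0.34,0.06,0],[0,0,4]],[[0,0,0],[0,0,0]],[[0,0,0],[0,0,0]]]'
python3 - <<'E'
from h import *
s=arm.sense();v=s['position'][:2]-[.527,-.062];print(np.hypot(*v),np.degrees(np.arctan2(v[1],v[0])),s['joint_pos'])
E
```

```text
time: 6.6
position: [0.554, -0.1041, 0.1249]
orientation: [-0.0, 0.984, 0.179, 0.001]
contact_force: [1.6, 2.4, -0.9]
grip_width: -0.0
gripper_force: 1.0
time: 7.6
position: [0.5276, -0.1125, 0.1249]
orientation: [0.0, 0.995, -0.097, 0.0]
contact_force: [1.0, -0.1, -0.1]
grip_width: 0.0001
gripper_force: 0.2
0.0504776038044446 -89.35634122217253 [-3.70404429e-01  2.44862638e-01  1.73074030e+00 -2.45218508e-04
  1.16586564e+00  1.39544345e+00]
```

```bash
python3 -m handwheel '[[[-0.34,0.06,0],[0,0,4]],[[-0.34,0.06,0],[0,0,4]],[[-0.34,0.06,0],[0,0,4]],[[-0.34,0.06,0],[0,0,4]],[[-0.34,0.06,0],[0,0,4]],[[-0.34,0.06,0],[0,0,4]],[[-0.34,0.06,0],[0,0,4]],[[0,0,0],[0,0,0]],[[0,0,0],[0,0,0]],[[1,0,0],[0,0,0]]]'; python3 -m handwheel '[[[0,0,-4.5],[0,0,0]],[[0,0,-4.5],[0,0,0]],[[0,0,-4.5],[0,0,0]],[[0,0,-4.5],[0,0,0]],[[-3.5,-1.6,0],[0,0,0]],[[-3.5,-1.6,0],[0,0,0]],[[-3.5,-1.6,0],[0,0,0]],[[0,0,0],[0,0,0]],[[0,0,0],[0,0,0]],[[0,0,0],[0,0,0]]]'
python3 - <<'E'
from meas import *
im,d,P,s=wrist('w3.png'); np.savez('w3.npz',im=im,P=P); print(s['position'],s['orientation'],s['joint_pos'])
meas(im,P)
E
```

```text
time: 8.6
position: [0.5112, -0.1128, 0.1244]
orientation: [0.0, 0.942, -0.335, -0.001]
contact_force: [-0.3, 0.0, 0.3]
grip_width: 0.0002
gripper_force: 0.0
time: 9.6
position: [0.4617, -0.0105, 0.3049]
orientation: [0.0, 0.942, -0.336, 0.0]
contact_force: [0.4, -0.4, 0.6]
grip_width: -0.0003
gripper_force: 0.0
[ 0.46172248 -0.01047375  0.3048512 ] [ 2.72478411e-04  9.41783053e-01 -3.36221007e-01  2.02656767e-04] [-2.10011838e-01 -9.14732857e-02  1.70417386e+00 -5.94385612e-04
  1.52856256e+00  2.04661236e+00]
lid [ 0.52734429 -0.06193935] 0.08031384646892548 0.1153287335885965 pad [ 0.52737151 -0.06210922  0.11730494] stud [ 0.48910016 -0.09303487  0.14195643] 249
ear 391 [0.07296826 0.05647483] 0.09227011271819104 37.73859053325869 0.09536629079872375
line 80 [0.03227368 0.02676128] 0.041925603613124716 39.66546163851432 0.11581564401430562
stud 249 [-0.03827135 -0.03092565] 0.04920459199393496 -141.05961160017927 0.14195643462022858
```

View pics/w3.png

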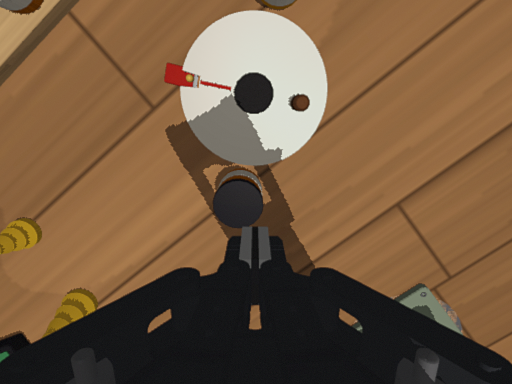

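The notch is nearly over the ear: the brass pin shows in it at about (190,79), and the red line ends at about (200,82). I'll measure the remaining offset from the pin itself.

```bash
python3 - <<'E'
from h import *
z=np.load('w3.npz');im=z['im'].astype(int);P=z['P'];c=np.array([.5274,-.0621])
cv2.imwrite('pics/c3.png',cv2.resize(z['im'][55:105,155:235,::-1],None,fx=9,fy=9,interpolation=cv2.INTER_NEAREST))
v=P[...,:2]-c;r=np.hypot(*np.moveaxis(v,-1,0));a=np.degrees(np.arctan2(v[...,1],v[...,0]))
I=im
brass=(r>.066)&(r<.082)&(abs(a-38)<12)&(I[...,0]>1.5*I[...,2])&(I[...,1]>.5*I[...,0])
print('brass',brass.sum(),a[brass].mean(),r[brass].mean(),P[brass][:,2].mean())
red=(I[...,0]>120)&(I[...,0]>2*I[...,1])&(I[...,0]>2*I[...,2])
print('earfar',a[red&(r>.085)&(r<.102)].mean())
lid=(abs(P[...,2]-.115)<.004)&(I.min(-1)>90)
for lo in(.064,.067,.070,.073,.076):
    m=lid&(r>lo)&(r<lo+.004)&(abs(a-38)<15);s=np.sort(a[m]);k=np.argmax(np.diff(s));print(lo,s[k],s[k+1],(s[k]+s[k+1])/2)
E
```

```text
brass 58 37.95551897114117 0.07324911317682936 0.10308382127469888
earfar 37.45603040259605
0.064 33.32963519468777 45.41631813661397 39.37297666565087
0.067 33.32963519468777 45.6382494420828 39.48394231838529
0.07 33.281927200254074 45.74294435486505 39.51243577755956
0.073 33.30126652847637 45.40178339722851 39.35152496285244
0.076 33.31391804209857 45.40178339722851 39.357850719663546
```

View pics/c3.png

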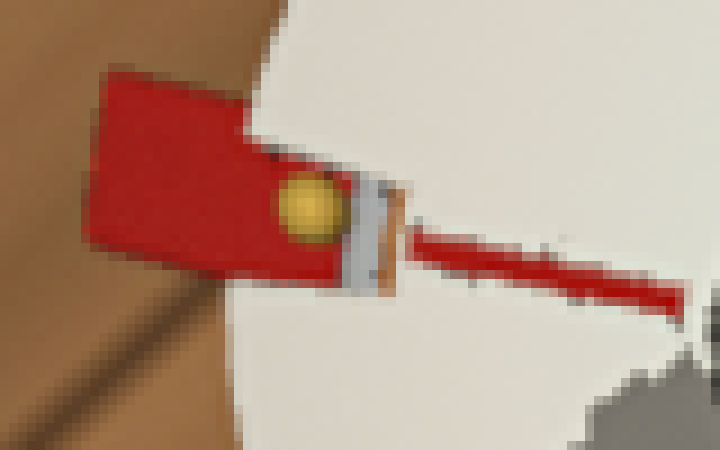

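The crop shows the pin at (310,207), about 1.5° (2 mm) clockwise of the notch's middle. That would probably fit, but a small nudge is cheap. I'll retrace to contact and push 1.6° further.

```bash
python3 -m handwheel '[[[3.5,1.6,0],[0,0,0]],[[3.5,1.6,0],[0,0,0]],[[3.5,1.6,0],[0,0,0]],[[0,0,4.5],[0,0,0]],[[0,0,4.5],[0,0,0]],[[0,0,4.5],[0,0,0]],[[0,0,2.5],[0,0,0]],[[0,0,2],[0,0,0]],[[0,0,0],[0,0,0]],[[-0.5,0,0],[0,0,0]]]'; python3 -m handwheel '[[[-0.3,0,0],[0,0,0]],[[-0.2,0,0],[0,0,0]],[[-0.13,0.02,0],[0,0,1.6]],[[0,0,0],[0,0,0]],[[0,0,0],[0,0,0]],[[0,0,0],[0,0,0]],[[1,0,0],[0,0,0]]]';  python3 -m handwheel '[[[0,0,-4.5],[0,0,0]],[[0,0,-4.5],[0,0,0]],[[0,0,-4.5],[0,0,0]],[[0,0,-4.5],[0,0,0]],[[-3.5,-1.6,0],[0,0,0]],[[-3.5,-1.6,0],[0,0,0]],[[-3.5,-1.6,0],[0,0,0]],[[0,0,0],[0,0,0]],[[0,0,0],[0,0,0]],[[0,0,0],[0,0,0]]]'
python3 - <<'E'
from meas import *
im,d,P,s=wrist('w4.png')
meas(im,P)
p=s['position'];q=s['orientation'];r=R.from_quat([q[1],q[2],q[3],q[0]])
print(p,q,'pad in tool cm',100*r.inv().apply(np.array([.5274,-.0621,.117])-p))
E
```

```text
time: 10.65
position: [0.5086, -0.1112, 0.1248]
orientation: [0.0, 0.942, -0.337, 0.0]
contact_force: [0.1, -0.3, 0.3]
grip_width: 0.0003
gripper_force: 0.0
time: 11.35
position: [0.5098, -0.1121, 0.1245]
orientation: [-0.0, 0.937, -0.349, -0.001]
contact_force: [-0.1, -0.2, -0.6]
grip_width: -0.0001
gripper_force: 0.0
time: 12.35
position: [0.4631, -0.0085, 0.3046]
orientation: [0.0, 0.937, -0.349, -0.0]
contact_force: [1.2, -0.2, -0.9]
grip_width: -0.0001
gripper_force: 0.0
lid [ 0.52729666 -0.06190937] 0.080322265625 0.11533968073899903 pad [ 0.52724543 -0.0620088   0.11732684] stud [ 0.48860769 -0.0924983   0.1420056 ] 246
ear 384 [0.07317307 0.05608781] 0.09219620623940479 37.47048837673708 0.09538231316707753
line 81 [0.03285456 0.02636273] 0.04212381258696607 38.743810087067885 0.11592697069965219
stud 246 [-0.03863774 -0.0304895 ] 0.04921874257841241 -141.7226147990834 0.14200560328268738
[ 0.46308227 -0.00847909  0.3045827 ] [ 2.42676573e-04  9.36945165e-01 -3.49476287e-01 -1.52790015e-04] pad in tool cm [ 8.37441713 -0.17026781 18.75720048]
```

It's now within about 1° (1 mm). Next I'll move over the pad and press.

```bash
python3 -m handwheel '[[[4.2,-0.1,0],[0,0,0]],[[4.2,-0.1,0],[0,0,0]],[[0,0,4.5],[0,0,0]],[[0,0,4.5],[0,0,0]],[[0,0,4.5],[0,0,0]],[[0,0,2.5],[0,0,0]],[[0,0,1.5],[0,0,0]],[[0,0,0],[0,0,0]],[[0,0,0],[0,0,0]]]'; python3 -m handwheel '[[[0,0,0.4],[0,0,0]],[[0,0,0.4],[0,0,0]],[[0,0,0.3],[0,0,0]],[[0,0,0.2],[0,0,0]],[[0,0,0.2],[0,0,0]],[[0,0,0.2],[0,0,0]],[[0,0,0],[0,0,0]],[[0,0,0],[0,0,0]]]'
```

```text
time: 13.3
position: [0.5279, -0.0622, 0.1297]
orientation: [0.0, 0.937, -0.35, -0.0]
contact_force: [-0.0, -0.2, 0.4]
grip_width: -0.0001
gripper_force: 0.0
time: 14.1
position: [0.5276, -0.0612, 0.1136]
orientation: [0.0, 0.937, -0.349, 0.0]
contact_force: [-2.1, 0.5, 5.6]
grip_width: -0.0002
gripper_force: 2.8
```

Contact is made and the lid has moved about 3.5 mm. I'll press on.

```bash
python3 -m handwheel '[[[0,0,0.2],[0,0,0]],[[0,0,0.2],[0,0,0]],[[0,0,0.2],[0,0,0]],[[0,0,0.1],[0,0,0]],[[0,0,0],[0,0,0]],[[0,0,0],[0,0,0]]]';python3 -m handwheel '[[[0,0,0.1],[0,0,0]],[[0,0,0.1],[0,0,0]],[[0,0,0.1],[0,0,0]],[[0,0,0],[0,0,0]],[[0,0,0],[0,0,0]]]'
```

```text
time: 14.7
position: [0.5276, -0.0612, 0.1064]
orientation: [0.0, 0.937, -0.349, 0.0]
contact_force: [-2.6, 0.8, 3.7]
grip_width: -0.0001
gripper_force: 2.6
time: 15.2
position: [0.5277, -0.0613, 0.1049]
orientation: [0.0, 0.937, -0.349, 0.0]
contact_force: [-6.3, 0.6, 12.5]
grip_width: -0.0002
gripper_force: 6.8
```

```bash
python3 -m handwheel '[[[0,0,0.1],[0,0,0]],[[0,0,0.1],[0,0,0]],[[0,0,0],[0,0,0]],[[0,0,0],[0,0,0]]]';python3 -m handwheel '[[[0,0,-1],[0,0,0]],[[0,0,-4.5],[0,0,0]],[[0,0,-4.5],[0,0,0]],[[0,0,-4.5],[0,0,0]],[[0,0,-4.5],[0,0,0]],[[-4.2,0,0],[0,0,0]],[[-4.2,0,0],[0,0,0]],[[0,0,0],[0,0,0]],[[0,0,0],[0,0,0]],[[0,0,0],[0,0,0]]]'
python3 - <<'E'
from meas import *
im,d,P,s=wrist('w5.png')
meas(im,P,zl=.103)
E
```

```text
time: 15.6
position: [0.5278, -0.0612, 0.1047]
orientation: [0.0, 0.937, -0.349, 0.0]
contact_force: [-10.2, 2.3, 24.3]
grip_width: 0.0002
gripper_force: 11.9
time: 16.6
position: [0.4646, -0.0067, 0.2908]
orientation: [0.0, 0.937, -0.349, 0.0]
contact_force: [-0.1, -0.4, 0.4]
grip_width: -0.0
gripper_force: 0.0
lid [ 0.52731812 -0.06201022] 0.08030728250741959 0.10324613092429824 pad [ 0.52727599 -0.06199946  0.10521735] stud [ 0.48864125 -0.09244598  0.12988275] 254
ear 431 [0.07287827 0.05579736] 0.09178554594312062 37.438538376045855 0.095341434953108
line 82 [0.03278345 0.0265251 ] 0.04217032011067995 38.976335215251545 0.10386150088959312
stud 254 [-0.03863474 -0.03044653] 0.04918977765438144 -141.75974139191476 0.12988275169986382
```

View pics/w5.png

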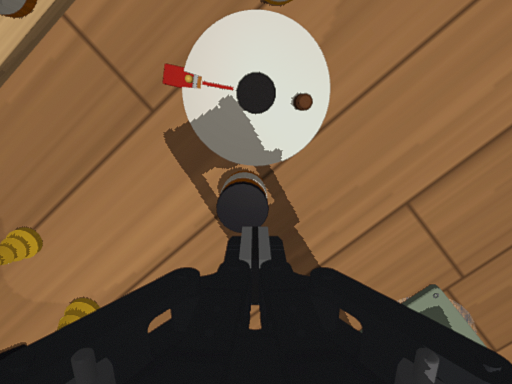

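The lid top has dropped from 115.3 to 103.2 mm, a full 12.1 mm. The pin stands in the notch at about (190,79), and the hand is clear.

```bash
python3 -c "from rig import arm; print(arm.sign_off())"
```

```text
the job is handed in; nothing more can be done
None
```

The honey pot is closed and the job is handed in: the lid measures about 12 mm down (fully home), its notch is about 1–2 mm off the pin, and the hand is clear; the judge's verdict was not returned.

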